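# Put the slide case away in the bench drawer

## Robot

A 6-joint arm with a two-finger parallel gripper is mounted at the origin on the work surface. World frame = base frame: x ahead of the robot, y to its left, z up, the work surface at z = 0. Lengths are in m, angles in rad, forces in N, time in s.
With the tool pointing down it reaches from about 0.35 to 0.975 m from the base axis. Payload 4.9 kg.
Tool frame: the origin (TCP) lies at the very end of the fingers, on their centre line; the grasp point (between the pads) lies 19 mm behind it (robot.grasp_offset is the distance from the TCP to the grasp point, in m); z points along the fingers, y is the direction in which the jaws open and shut (so a half turn about z gives the same grasp; the last joint's range is limited). The gripper opens to 85 mm and grips with 20 to 120 N. Pads are 22 mm wide; open, the fingers measure 114 mm over their backs; the gripper's body (76 mm by 85 mm) begins 54 mm behind the grasp point. The pads swing forward as they close: fully open they stand 13 mm farther back than shut.
Start: joints at [-1.262, 0.053, 1.613, -0, 1.476, -0.119], TCP at [0.259, -0.569, 0.231] pointing down, gripper open.
Joint ranges: [-3.01, 3.01], [-1.01, 2.22], [0.06, 2.58], [-1.02, 4.17], [0.09, 2.62], [-3.14, 3.14]. Speed limits (rad/s): [2.57, 2.57, 3.14, 3.14, 3.14, 3.14].

## Interface

Orientations are given as a 3x3 rotation matrix whose columns are the frame's x, y, z axes.
In Python, from workcell import observe, optics, order, robot gives the robot as it stands.
- The arm moves only by the tool apply_moves, never from a script. Its argument "moves" is one flat list of numbers, 5 for each row, row after row: the gripper command: -1 is fully open, 1 is shut, values between are in proportion, then the shift along the tool's x, y, z in mm, then the turn about the tool's z in rad. A call has 1 to 10 rows; each row is the pose to reach, as a shift and turn from the pose measured when the call began, along the tool's axes at that moment; what a row does not reach only later rows make up. A row lasts 1/10 s, in which the tool goes at most 50 mm and 8.59 degrees, less where a joint would pass 70% of its speed; a pose out of reach is approached as far as the arm can. A call with a gripper value outside its range is refused whole. The fingers move at their own pace and stop on an object; the grip force is fixed at half the most. Time passes only in rows, so rows that repeat a pose let the fingers close. It gives the time, the measured TCP pose, the force and the opening at its end, in the units of the state.
- observe(): the state, without advancing time (a new reading comes with each control period).
- optics.read_camera(name): name is "scene" or "side" or "wrist"; returns a dict with "image" (480x640x3 uint8, blue, green, red), "depth" (480x640 float32, m along the optical axis (not along the pixel's ray), 0 where there is no reading), "fx", "fy", "cx", "cy" (pixels), "extrinsics" (4x4, takes a point from camera to world coordinates); the wrist camera has in their place "hand_eye" (4x4, takes a point from camera to tool coordinates, whose origin is the TCP and whose axes are the flange's). Camera axes: x right, y up, looking along -z (the intrinsics and any distortion apply to the point x, -y, -z); pixel columns grow to the right and rows downward; lengths in m; the calibration is good to about 2 mm. A picture is of the moment at which its call begins: read the wrist's pose just before it.
- order.finish_job(): hands the job in, once; it reports no verdict.
The state is a dict: "time": time; "q": joint angles; "dq": joint speeds; "tau": joint torques, N m; "tcp_pos": TCP position; "eef_rot": TCP orientation; "force": force on the tool from outside, world axes, zero at the start; "wrist_torque": the same for the moment, N m; "grip_width": finger opening in m.
Only numpy, scipy, OpenCV 4.12 (cv2) and the standard library are available. Lean on these libraries where they do the work, as an engineer would, in place of code of your own. Each camera call takes 0.05 s, during which the arm holds its last target.

## Task

Put the long, narrow slide case (not the square one) away in the open drawer: set it down flat, lid up, on the drawer's floor without dropping it (it holds glass), and let go. Then slide the drawer fully shut.

Things in the scene. Friction and masses are not known exactly. Their poses are not given: they have to be found in the camera images.
- slide_case: Long, narrow closed plastic case of microscope slides, grey base, white lid with a paper label: 100 mm long (its x), 42 wide (y), 32 high, about 0.14 kg, lying lid up on the bench to the robot's right of the drawer unit. Origin: centre of its underside; z up. Beside it stand a square case of the same make (68 x 68 x 32 mm) and a white bottle (56 mm wide, 105 tall), farther off a tube rack.
- drawer (a joint): Opening of the drawer, m: 0 is fully shut (hard stop), growing as it comes out towards the robot, at most 0.19; starts 0.15 to 0.18 open. It slides with a few N of friction and stays where left. The unit around it is a low white box fixed to the bench, 220 mm wide, 90 high, 270 deep, whose turn varies.
- drawer_spot (a point): Point on the drawer's inner floor, 22 mm above the bench, moving with it: a good place for the case's centre. x points into the unit (the way it shuts), y left along the front, z up. Inside, x runs from -75 to 143 mm, y from -89 to 89; 6 mm walls rise 44 mm over the floor, the front panel (outer face x = -96) 55 mm. When open by q, the unit's roof covers all beyond x = q - 81 mm.
- drawer_handle (a point): Middle of the drawer's steel bar handle, 54 mm above the bench, moving with it; axes as drawer_spot, which lies 131 mm further along x. The bar is 11 mm thick, 110 mm long along y, its centre line 35 mm out from the front panel, on thin stems 47 mm either side of the middle. Pushing the bar along x shuts the drawer.
Not all that is in view belongs to the job. What is shaped like the slide_case but blue or brown is not meant.

How it is judged:
On the way:
1. the long slide case lies flat on the floor of the still open drawer (at least 50 mm open), released (x of slide_case in the frame of drawer_spot between -0.07 and 0.14 m and y of slide_case in the frame of drawer_spot between -0.085 and 0.085 m and z of slide_case in the frame of drawer_spot between -0.01 and 0.012 m and angle between slide_case's own z axis and vertical below 0.175 rad and contact force between slide_case and the fingers below 0.3 N and value of joint drawer above 0.05 m), for 0.2 s.
At the end, for the whole second after the job is handed in: The drawer is shut to within 12 mm and the long slide case lies at rest inside it, lid up, flat on its floor (within 10 degrees, underside at most 12 mm above the floor), released (x of slide_case in the frame of drawer_spot between -0.07 and 0.14 m and y of slide_case in the frame of drawer_spot between -0.085 and 0.085 m and z of slide_case in the frame of drawer_spot between -0.01 and 0.012 m and angle between slide_case's own z axis and vertical below 0.175 rad and contact force between slide_case and the fingers below 0.3 N and value of joint drawer below 0.012 m and linear speed of slide_case below 0.03 m/s); the robot touches nothing.
It fails at once if the slide case falls freely from about 50 mm or more above the drawer floor (70 mm above the bench) (height (world z) of slide_case above 0.07 m and contact force between slide_case and anything else below 0.01 N).
It also fails if it takes over 48 s, if anything falls off the work surface, if the arm or the gripper's body presses on something with over 40 N, if the wrist force passes 120 N, or if a joint passes its speed limit or range.

## Working session

There is one attempt and no reset: what is moved stays moved. The work goes in short steps, Python scripts to look and compute and a tool call to move; the robot and the scene stay as the last step left them, time stands still between calls to the robot, and variables do not carry over. Pictures are saved under pics/ and viewed, and the job is handed in when it is done.

Besides the shell and the picture viewer there is one more tool, called as name(argument=value, ...), one argument or row to a line, values as JSON. apply_moves: Moves the arm, as the interface text tells. Its arguments: {"type":"object","properties":{"moves":{"type":"array"}},"required":["moves"]}

```bash
ls; mkdir -p pics; cat > h.py <<'E'
import numpy as np, cv2
from workcell import observe, optics, order, robot
def cam(n):
    s=observe(); c=optics.read_camera(n)
    if 'extrinsics' in c: T=np.array(c['extrinsics'])
    else:
        B=np.eye(4);B[:3,:3]=s['eef_rot'];B[:3,3]=s['tcp_pos'];T=B@np.array(c['hand_eye'])
    c['T']=T; return c
def ray(c,u,v):
    d=np.array([(u-c['cx'])/c['fx'],-(v-c['cy'])/c['fy'],-1.0]); return c['T'][:3,:3]@d
def onplane(c,u,v,z):
    d=ray(c,u,v);o=c['T'][:3,3]; return o+d*(z-o[2])/d[2]
def pt(c,u,v):
    return c['T'][:3,3]+ray(c,u,v)*c['depth'][int(v),int(u)]
def cloud(c):
    v,u=np.mgrid[:480,:640]; z=c['depth'].astype(float)
    P=np.stack([(u-c['cx'])/c['fx']*z,-(v-c['cy'])/c['fy']*z,-z],-1)
    return P@c['T'][:3,:3].T+c['T'][:3,3]
def proj(c,p):
    q=np.linalg.inv(c['T'])@np.r_[p,1]; return c['cx']+c['fx']*q[0]/-q[2], c['cy']-c['fy']*q[1]/-q[2]
E
python3 - <<'E'
from h import *
import pickle
for n in ['scene','side','wrist']:
    c=cam(n); cv2.imwrite(f'pics/{n}0.png',c['image']); pickle.dump({k:c[k] for k in c},open(f'{n}0.pkl','wb'))
    print(n,list(c.keys()),c['fx'],c['cx'],c['cy'],c['T'].round(3).tolist())
s=observe();print(s['time'],s['tcp_pos'],s['eef_rot'],s['grip_width'],robot.grasp_offset)
E
```

```text
pics
scene ['image', 'depth', 'fx', 'fy', 'cx', 'cy', 'extrinsics', 'T'] 606.9093283340231 323.435667693247 239.3021465640405 [[-0.874, -0.357, 0.329, 0.936], [0.486, -0.647, 0.587, 0.651], [0.003, 0.673, 0.739, 0.997], [0.0, 0.0, 0.0, 1.0]]
side ['image', 'depth', 'fx', 'fy', 'cx', 'cy', 'extrinsics', 'T'] 543.6542292655887 316.4476502017847 233.92923395071475 [[-0.971, 0.137, -0.197, 0.287], [-0.24, -0.567, 0.788, 0.816], [-0.004, 0.812, 0.583, 0.751], [0.0, 0.0, 0.0, 1.0]]
wrist ['image', 'depth', 'fx', 'fy', 'cx', 'cy', 'hand_eye', 'T'] 412.5338604839988 323.2977925827445 240.92018910093734 [[0.416, 0.872, 0.257, 0.324], [-0.91, 0.399, 0.115, -0.538], [-0.002, -0.282, 0.959, 0.373], [0.0, 0.0, 0.0, 1.0]]
0.15 [ 0.25913683 -0.56820792  0.23031916] [[ 9.09881324e-01  4.14868315e-01 -5.07448556e-04]
 [ 4.14868582e-01 -9.09879990e-01  1.56939617e-03]
 [ 1.89375457e-04 -1.63848873e-03 -9.99998640e-01]] 0.08545458381190285 0.0187
```

View pics/scene0.png

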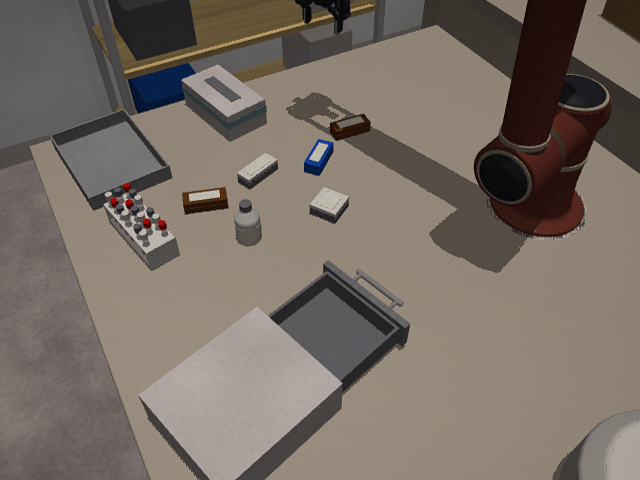

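View pics/side0.png

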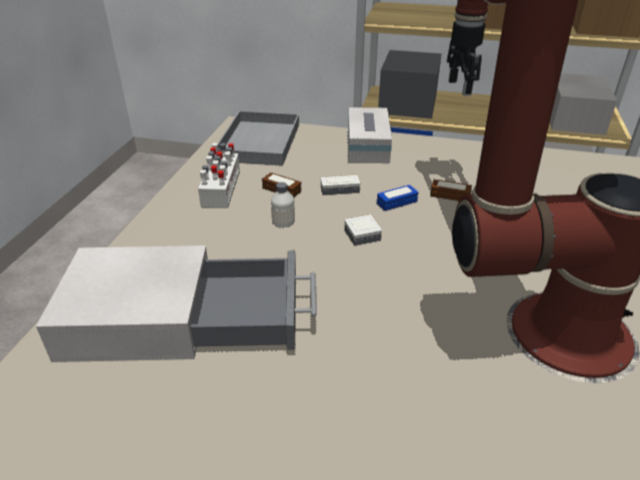

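View pics/wrist0.png

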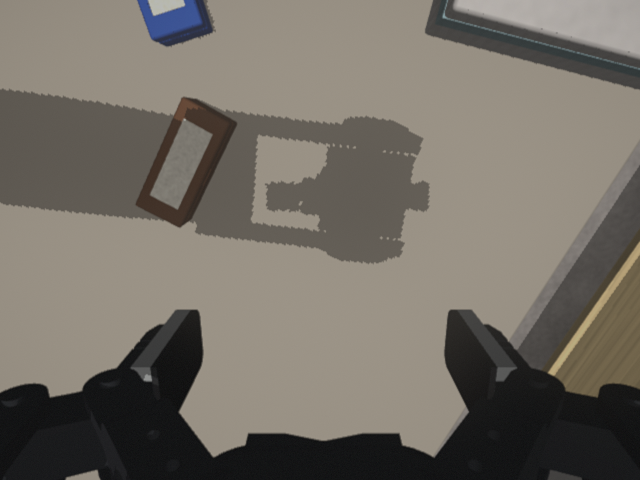

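The scene picture shows these cases:
- White long case at (258,170).
- White square case at (329,204).
- Blue case at (319,157).
- Brown cases at (205,200) and (350,127).

The bottle is at (248,222), the drawer at about (335,330) and its handle at (380,288). Only the one at (258,170) is both white-lidded and long and narrow. I'll confirm it in a crop and measure.

```bash
python3 - <<'E'
from h import *
import pickle
c=pickle.load(open('scene0.pkl','rb')); d=pickle.load(open('side0.pkl','rb'))
a=cv2.resize(c['image'][140:240,180:360],(720,400),interpolation=cv2.INTER_CUBIC); cv2.imwrite('pics/crop0.png',a)
for nm,k in (('scene',c),('side',d)):
    P=cloud(k); im=k['image'].astype(int)
    # points with height bands
    def comp(lo,hi,name,box):
        m=((P[...,2]>lo)&(P[...,2]<hi)&(k['depth']>0)).astype(np.uint8)
        x0,x1,y0,y1=box; m2=m.copy(); 
        n,l,st,ce=cv2.connectedComponentsWithStats(m2,connectivity=4)
        for i in range(1,n):
            if st[i,4]>60:
                p=P[l==i]; r=cv2.minAreaRect(p[:,:2].astype(np.float32)*1000)
                print(nm,name,ce[i].round(),st[i,4],'c',np.round(r[0]),'sz',np.round(r[1]),'ang',round(r[2],1),'z',p[:,2].mean().round(4),'bgr',im[l==i].mean(0).round())
    comp(0.027,0.037,'top32',(0,640,0,480))
    comp(0.085,0.096,'top90',(0,640,0,480))
    comp(0.070,0.083,'front77',(0,640,0,480))
E
```

```text
scene top32 [ 91. 123.] 307 c [ 838. -762.] sz [ 61. 200.] ang 83.4 z 0.0323 bgr [56. 55. 57.]
scene top32 [248. 122.] 112 c [ 477. -571.] sz [114.  11.] ang 13.0 z 0.0321 bgr [64. 66. 69.]
scene top32 [350. 123.] 370 c [ 245. -443.] sz [ 48. 102.] ang 87.9 z 0.0305 bgr [48. 60. 76.]
scene top32 [318. 153.] 427 c [ 375. -377.] sz [105.  43.] ang 40.3 z 0.0306 bgr [148. 111.  90.]
scene top32 [257. 166.] 452 c [ 530. -404.] sz [103.  47.] ang 21.6 z 0.0303 bgr [163. 173. 178.]
scene top32 [150. 175.] 138 c [ 768. -495.] sz [102.  17.] ang 9.8 z 0.0325 bgr [54. 54. 56.]
scene top32 [204. 196.] 535 c [ 681. -366.] sz [ 48. 100.] ang 72.1 z 0.0303 bgr [ 82. 101. 123.]
scene top32 [329. 201.] 612 c [ 436. -215.] sz [71. 70.] ang 30.4 z 0.0306 bgr [165. 174. 180.]
scene top32 [ 96. 197.] 65 c [ 899. -480.] sz [18. 38.] ang 85.1 z 0.0323 bgr [53. 53. 54.]
scene top32 [540. 213.] 164 c [39. 49.] sz [ 26. 106.] ang 51.7 z 0.032 bgr [13. 16. 39.]
scene top32 [248. 234.] 76 c [ 639. -208.] sz [21. 51.] ang 74.6 z 0.0316 bgr [73. 79. 85.]
scene top32 [163. 253.] 105 c [ 821. -246.] sz [71.  8.] 
[... 3906 characters left out ...]
 [131. 130. 128.]
side front77 [256.  15.] 533 c [ 1269. -1797.] sz [1040.   53.] ang 0.6 z 0.0764 bgr [141. 141. 139.]
side front77 [36. 35.] 129 c [ 2063. -1253.] sz [ 22. 277.] ang 0.6 z 0.0763 bgr [125. 124. 122.]
side front77 [369. 125.] 1102 c [ 498. -677.] sz [119. 227.] ang 11.1 z 0.0803 bgr [186. 189. 193.]
side front77 [282. 198.] 146 c [ 629. -220.] sz [48. 34.] ang 20.9 z 0.0762 bgr [178. 184. 185.]
side front77 [290. 290.] 634 c [524.  77.] sz [ 16. 214.] ang 15.3 z 0.0786 bgr [124. 122. 119.]
side front77 [576. 321.] 525 c [11. 35.] sz [ 66. 135.] ang 71.4 z 0.0766 bgr [24. 28. 53.]
side front77 [115. 330.] 825 c [784. 260.] sz [255.  17.] ang 18.0 z 0.0765 bgr [101. 102. 104.]
```

View pics/crop0.png

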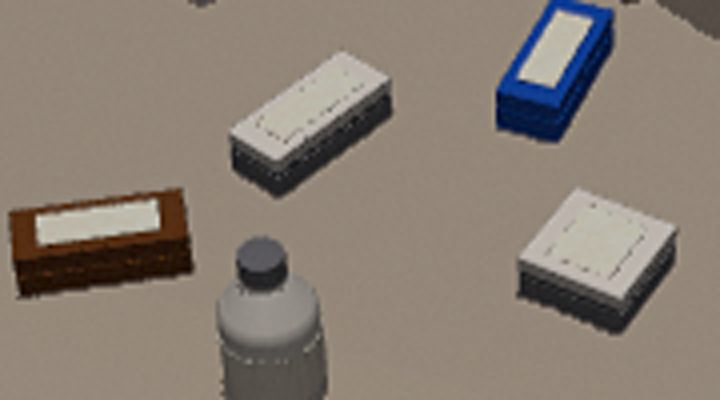

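The crop confirms it: the white lid, label and long shape are at scene (258,170), and the square one at (329,204) is rejected. Depth from the two views agrees on the case: centre (0.529, -0.404), 101 x 47 mm, yaw 21.6°. The drawer yaw is 15.3°. Next I'll move above the case.

```bash
cat >> h.py <<'E'
def go(p,yaw_deg):
    """print shift in tool mm and turn for target TCP p with tool-x yaw"""
    s=observe();R=np.array(s['eef_rot']);d=R.T@(np.array(p)-s['tcp_pos'])*1000
    cur=np.degrees(np.arctan2(R[1,0],R[0,0])); dy=(yaw_deg-cur+180)%360-180
    print('t',s['time'],'tcp',np.round(s['tcp_pos'],4),'yaw',cur.round(2),'w',s['grip_width'],'F',np.round(s['force'],1)); print('shift mm',d.round(1),'turn',-np.radians(dy).round(4))
E
python3 -c "
from h import *
go([.529,-.404,.17],21.6)"
```

```text
t 0.15 tcp [ 0.2591 -0.5682  0.2303] yaw 24.51 w 0.08545458381190285 F [ 0.1 -0.1 -0.4]
shift mm [313.7 -37.4  60.4] turn 0.0508
```

apply_moves(
  moves=[-1,40,-5,8,0.01,-1,80,-10,16,0.02,-1,120,-15,24,0.03,-1,160,-20,32,0.04,-1,200,-25,40,0.05,-1,240,-30,48,0.05,-1,275,-34,54,0.05,-1,300,-37,60,0.05,-1,314,-37,60,0.05,-1,314,-37,60,0.05],
)

```text
time: 1.15
tcp_pos: [0.5304, -0.4034, 0.1701]
eef_rot: [[0.929, 0.371, -0.001], [0.371, -0.929, 0.002], [-0.0, -0.002, -1.0]]
force: [-0.6, 0.6, 0.8]
grip_width: 0.0852
```

```bash
python3 - <<'E'
from h import *
c=cam('wrist'); cv2.imwrite('pics/wrist1.png',c['image'])
P=cloud(c)
m=((P[...,2]>.024)&(P[...,2]<.040)&(c['depth']>0)).astype(np.uint8)
n,l,st,ce=cv2.connectedComponentsWithStats(m,connectivity=4)
for i in range(1,n):
    if st[i,4]>500:
        p=P[l==i]; r=cv2.minAreaRect(p[:,:2].astype(np.float32)*1000); print(ce[i].round(),st[i,4],r,p[:,2].mean(), c['image'][l==i].mean(0))
# colour mask -> plane z=.032
im=c['image']; hsv=cv2.cvtColor(im,cv2.COLOR_BGR2HSV)
m=((hsv[...,2]>150)&(hsv[...,1]<40)).astype(np.uint8)
n,l,st,ce=cv2.connectedComponentsWithStats(m)
for i in range(1,n):
    if st[i,4]>1500:
        v,u=np.nonzero(l==i); q=np.array([onplane(c,a,b,.032)[:2] for a,b in zip(u,v)]); print('col',ce[i].round(),st[i,4],cv2.minAreaRect(q.astype(np.float32)*1000))
go([.529,-.404,.008],21.6)
E
```

```text
[338.  27.] 4656 ((658.7421264648438, -363.2160339355469), (42.680171966552734, 57.763648986816406), 71.36612701416016) 0.03174040758291577 [104.91473368 117.90378007 134.46563574]
[611.  14.] 877 ((718.0491943359375, -519.5986938476562), (42.62805938720703, 6.8697967529296875), 87.42097473144531) 0.032793512358463325 [64.49030787 64.77765108 64.9350057 ]
[327. 224.] 8205 ((529.0087890625, -406.1374816894531), (99.53516387939453, 42.99262619018555), 20.792011260986328) 0.03198947989182538 [128.85350396 134.9261426  137.16441194]
[ 43. 250.] 8051 ((435.4604797363281, -217.9742889404297), (68.05531311035156, 70.01193237304688), 31.628877639770508) 0.03177189274484441 [166.46640169 173.6170662  173.44317476]
[554. 310.] 1308 ((541.4412231445312, -599.4996948242188), (35.9726448059082, 102.576171875), 34.02035140991211) 0.03167595722588947 [71.84938838 74.02675841 76.0030581 ]
[228. 390.] 5230 ((374.3544006347656, -378.6893005371094), (100.56446075439453, 42.338233947753906), 40.16889190673828) 0.03180572528535556 [146.71529637 119.73632887 106.77017208]
col [352. 172.] 150024 ((558.099365234375, -411.2309265136719), (419.3727722167969, 362.68170166015625), 65.53013610839844)
col [343.  16.] 1682 ((661.0357666015625, -363.7925720214844), (25.3134822845459, 32.12957000732422), 72.81831359863281)
col [ 37. 249.] 6623 ((432.566650390625, -214.77398681640625), (67.57027435302734, 73.72132873535156), 31.70453453063965)
col [274. 252.] 2630 ((503.5581359863281, -376.84613037109375), (71.86540985107422, 33.17319107055664), 46.22932052612305)
col [594. 361.] 4586 ((504.6923828125, -641.6080322265625), (52.68013381958008, 78.0858383178711), 11.686135292053223)
col [223. 393.] 2239 ((372.7421875, -378.6861572265625), (70.36312866210938, 25.214841842651367), 40.14799499511719)
t 1.2 tcp [ 0.5295 -0.4043  0.1705] yaw 21.69 w 0.08522504572226536 F [-0.  -0.9  0.7]
shift mm [ -0.3  -0.2 162.5] turn 0.0016
```

View pics/wrist1.png

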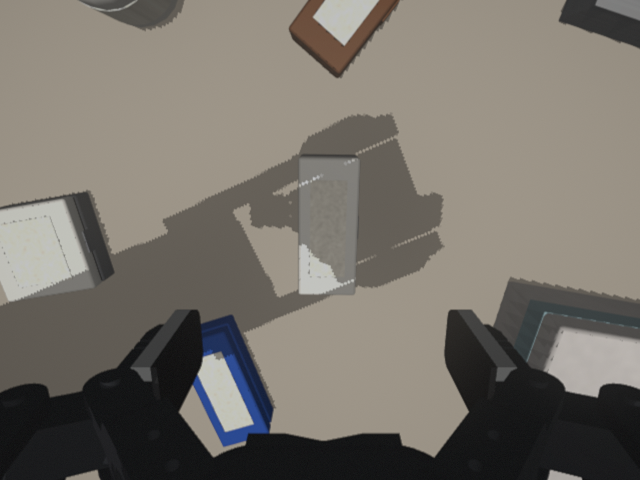

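The wrist view shows the long white case at (327,224), measured at 99.5 x 43 mm, centre (0.529, -0.406), top at 32 mm, as given. The fingers have clear space either side, so I'll descend and grip.

apply_moves(
  moves=[-1,0,1,40,0.01,-1,0,1,80,0.01,-1,0,1,115,0.01,-1,0,1,140,0.01,-1,0,1,155,0.01,-1,0,1,162,0.01,-1,0,1,162,0.01],
)

```text
time: 1.9
tcp_pos: [0.5292, -0.4056, 0.0084]
eef_rot: [[0.933, 0.36, -0.001], [0.36, -0.933, 0.001], [-0.001, -0.002, -1.0]]
force: [-0.3, 0.9, -0.3]
grip_width: 0.0856
```

apply_moves(
  moves=[0,0,0,0,0,0.2,0,0,0,0,1,0,0,0,0,1,0,0,0,0,1,0,0,0,0,1,0,0,0,0,1,0,0,0,0,1,0,0,0,0],
)

```text
time: 2.7
tcp_pos: [0.5303, -0.4065, 0.0102]
eef_rot: [[0.933, 0.36, 0.001], [0.36, -0.933, -0.001], [0.0, 0.001, -1.0]]
force: [-0.1, 0.4, 6.5]
grip_width: 0.0409
```

Gripped at 41 mm. I'll lift it slightly and check.

apply_moves(
  moves=[1,0,0,-5,0,1,0,0,-15,0,1,0,0,-30,0,1,0,0,-45,0,1,0,0,-45,0],
)

```text
time: 3.2
tcp_pos: [0.532, -0.4081, 0.0594]
eef_rot: [[0.933, 0.36, 0.005], [0.36, -0.933, -0.005], [0.003, 0.007, -1.0]]
force: [-0.2, 0.2, -0.5]
grip_width: 0.0411
```

```bash
python3 - <<'E'
from h import *
c=cam('wrist'); cv2.imwrite('pics/wrist2.png',c['image'])
d=cam('side'); cv2.imwrite('pics/side2.png',cv2.resize(d['image'][120:280,240:440],(800,640))[:600])
# lid heights by wrist depth
P=cloud(c); tz=observe()['tcp_pos']
T=np.eye(4);T[:3,:3]=observe()['eef_rot'];T[:3,3]=tz
L=(P-tz)@T[:3,:3]
m=(abs(L[...,0])<.06)&(abs(L[...,1])<.019)&(L[...,2]>-.035)&(L[...,2]<.01)&(c['depth']>0)
p=L[m]; 
for lo in np.arange(-.06,.06,.01):
    k=(p[:,0]>=lo)&(p[:,0]<lo+.01)
    if k.sum(): print(round(lo,2),k.sum(),np.median(p[k,2]).round(4))
print(p[:,0].min(),p[:,0].max(), tz, observe()['force'])
E
```

```text
-0.04 1259 -0.0249
-0.03 2653 -0.025
-0.02 2815 -0.0249
-0.01 2996 -0.0249
0.0 3175 -0.025
0.01 3397 -0.025
0.02 3606 -0.025
0.03 3890 -0.0248
0.04 5651 -0.0243
-0.03749628298437965 0.04998308774539968 [ 0.53066819 -0.40688849  0.05641049] [-0.33454852  0.49980815 -0.43852284]
```

View pics/wrist2.png

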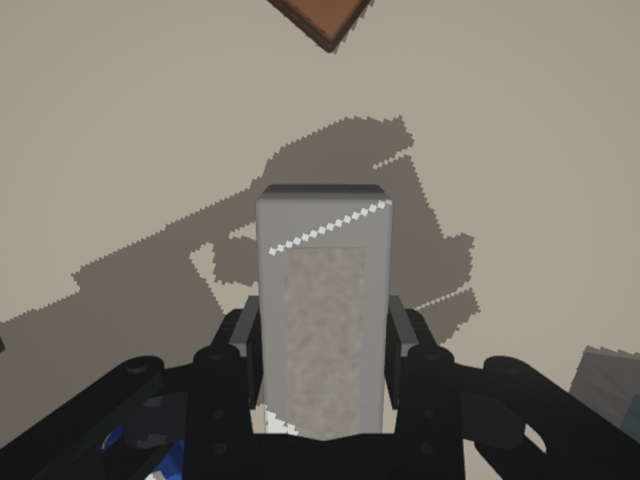

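View pics/side2.png

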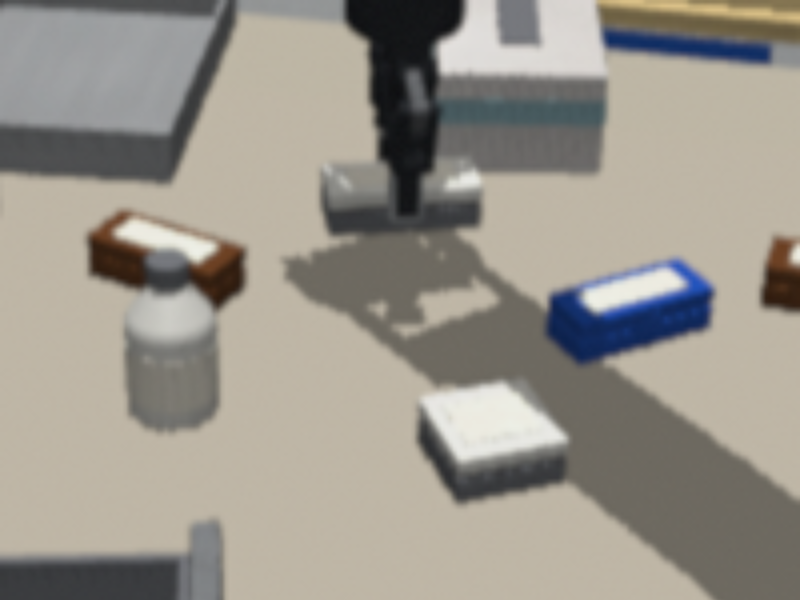

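The case hangs level. The lid is 25 mm above the TCP, so the underside is 7 mm below it. I'll lift higher and carry it over the bottle to the drawer.

apply_moves(
  moves=[1,0,0,-25,0,1,0,0,-60,0,1,0,0,-95,0,1,0,0,-110,0,1,0,0,-110,0],
)

```text
time: 3.8
tcp_pos: [0.5315, -0.4077, 0.1692]
eef_rot: [[0.933, 0.36, 0.006], [0.36, -0.933, -0.005], [0.003, 0.007, -1.0]]
force: [-0.2, -0.0, -1.7]
grip_width: 0.041
```

```bash
python3 - <<'E'
from h import *
go([.608,.100,.165],15.3)
E
```

```text
t 3.8 tcp [ 0.5315 -0.4077  0.1692] yaw 21.08 w 0.04098411378514042 F [-0.2 -0.  -1.7]
shift mm [ 254.  -446.2    1.8] turn 0.1009
```

apply_moves(
  moves=[1,10,-18,0,0.005,1,24,-43,0,0.01,1,39,-68,0,0.015,1,53,-93,0,0.02,1,67,-118,0,0.025,1,82,-143,0,0.03,1,96,-168,0,0.035,1,110,-193,0,0.04,1,125,-218,0,0.045,1,135,-237,0,0.05],
)

```text
time: 4.8
tcp_pos: [0.5708, -0.1358, 0.1644]
eef_rot: [[0.95, 0.313, 0.001], [0.313, -0.95, -0.003], [-0.0, 0.003, -1.0]]
force: [0.2, -0.8, -0.3]
grip_width: 0.0406
```

```bash
python3 - <<'E'
from h import *
go([.608,.100,.165],15.3)
E
```

```text
t 4.8 tcp [ 0.5708 -0.1358  0.1644] yaw 18.25 w 0.040583448974050064 F [ 0.2 -0.8 -0.3]
shift mm [ 109.2 -212.2   -1.3] turn 0.0515
```

apply_moves(
  moves=[1,13,-25,0,0.01,1,26,-50,0,0.02,1,39,-75,0,0.03,1,52,-100,0,0.04,1,64,-125,0,0.05,1,77,-150,0,0.05,1,90,-175,0,0.05,1,101,-196,-1,0.05,1,109,-212,-1,0.05,1,109,-212,-1,0.05],
)

```text
time: 5.8
tcp_pos: [0.6069, 0.1015, 0.1622]
eef_rot: [[0.963, 0.268, -0.003], [0.268, -0.963, -0.003], [-0.003, 0.002, -1.0]]
force: [-0.4, -0.0, -0.7]
grip_width: 0.0404
```

```bash
python3 - <<'E'
from h import *
c=cam('wrist'); cv2.imwrite('pics/wrist3.png',c['image'])
d=cam('side'); cv2.imwrite('pics/side3.png',d['image'])
s=cam('scene'); cv2.imwrite('pics/scene3.png',s['image'])
ys=np.radians(15.3);u=np.array([np.cos(ys),np.sin(ys)]);v=np.array([-u[1],u[0]])
for nm,k in (('w',c),('side',d),('scene',s)):
    P=cloud(k); rel=P[...,:2]-np.array([.607,.0997]); X=rel@u;Y=rel@v
    ok=k['depth']>0
    f=ok&(abs(P[...,2]-.022)<.004)&(abs(X)<.12)&(abs(Y)<.1)
    r=ok&(abs(P[...,2]-.090)<.004)&(X>.05)&(X<.12)&(abs(Y)<.1)
    pn=ok&(abs(P[...,2]-.076)<.003)&(X<-.06)&(X>-.13)&(abs(Y)<.12)
    w=ok&(abs(P[...,2]-.065)<.003)&(abs(X)<.05)&(abs(Y)<.12)
    hd=ok&(abs(P[...,2]-.057)<.004)&(X<-.11)&(X>-.16)&(abs(Y)<.07)
    for n,m in (('floor',f),('roof',r),('panel',pn),('wall',w),('handle',hd)):
        if m.sum()>20: print(nm,n,m.sum(),'X',np.percentile(X[m],[2,50,98]).round(4),'Y',np.percentile(Y[m],[2,50,98]).round(4),'z',np.median(P[m][:,2]).round(4), 'ang',np.degrees(np.polyfit(Y[m],X[m],1)[0]).round(2))
go([.608,.100,.040],15.3)
E
```

```text
w floor 40659 X [-0.062   0.0426  0.0884] Y [-0.0883 -0.0036  0.0874] z 0.0219 ang 1.02
w roof 32213 X [0.087  0.1038 0.1194] Y [-0.096   0.0004  0.096 ] z 0.0899 ang 0.01
w panel 123 X [-0.0928 -0.0793 -0.0784] Y [-0.0991  0.0416  0.1031] z 0.0747 ang 0.15
w wall 3921 X [-0.0474  0.0043  0.0483] Y [-0.0951 -0.0887  0.0944] z 0.0658 ang -0.07
w handle 445 X [-0.1324 -0.126  -0.1124] Y [-0.0494  0.0447  0.0531] z 0.0584 ang 0.87
side floor 4322 X [-0.0681  0.0153  0.0997] Y [-0.0902 -0.015   0.0938] z 0.0235 ang -2.36
side roof 1335 X [0.0859 0.1022 0.1194] Y [-0.0943  0.0123  0.097 ] z 0.0916 ang -0.0
side panel 337 X [-0.0946 -0.0875 -0.0799] Y [-0.1037  0.0203  0.1061] z 0.078 ang -0.21
side wall 315 X [-0.0469 -0.0015  0.0482] Y [-0.0933  0.0904  0.0953] z 0.0655 ang 0.85
side handle 245 X [-0.1348 -0.1273 -0.1108] Y [-0.0533  0.0085  0.0582] z 0.0591 ang -0.1
scene floor 4246 X [-0.0725  0.0012  0.0564] Y [-0.0863  0.0064  0.0944] z 0.021 ang -9.23
scene roof 1800 X [0.0873 0.1037 0.1195] Y [-0.0949  0.0081  0.0967] z 0.0888 ang -0.13
scene panel 433 X [-0.0935 -0.0849 -0.0779] Y [-0.081   0.0469  0.1047] z 0.076 ang -0.23
scene wall 316 X [-0.0462  0.0009  0.0481] Y [-0.095   0.0895  0.0951] z 0.0647 ang -0.44
scene handle 235 X [-0.1329 -0.1266 -0.1118] Y [-0.0289  0.0203  0.0573] z 0.0571 ang 2.86
t 5.95 tcp [0.6074 0.0991 0.1635] yaw 15.37 w 0.04078639663159336 F [ 0.  -0.5 -0.9]
shift mm [  1.1  -1.2 123.5] turn 0.0012
```

View pics/wrist3.png

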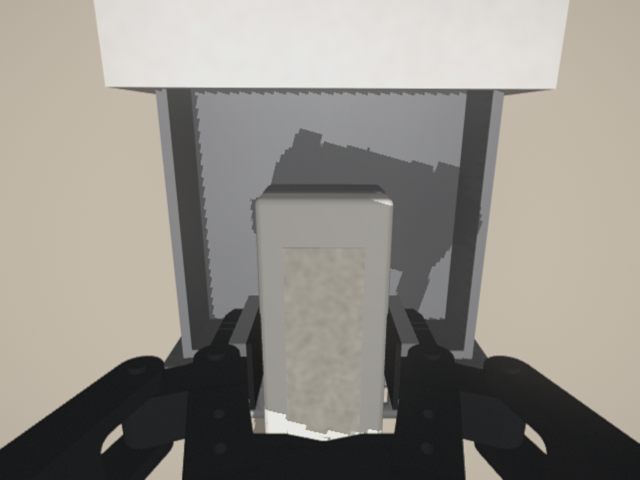

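View pics/side3.png

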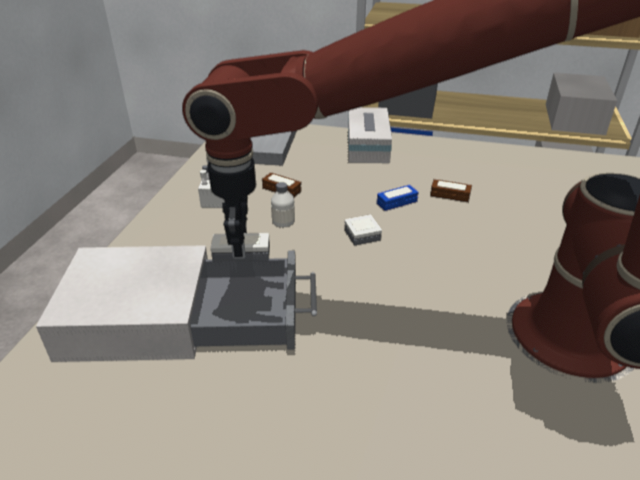

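The wrist picture shows the case over the middle of the open floor, with the right wall near column 480, the left near 175 and the roof edge at row 88. The measured floor (z 22 mm, y ±89) and walls match the description; the handle suggests the spot is 2-4 mm further in, which is harmless. I'll lower it to just above the floor.

apply_moves(
  moves=[1,1,-1,20,0,1,1,-1,45,0,1,1,-1,70,0,1,1,-1,92,0,1,1,-1,108,0,1,1,-1,118,0,1,1,-1,124,0,1,1,-1,127,0,1,1,-1,127,0,1,1,-1,127,0],
)

```text
time: 6.95
tcp_pos: [0.6087, 0.0999, 0.0375]
eef_rot: [[0.964, 0.265, 0.001], [0.265, -0.964, -0.004], [-0.0, 0.004, -1.0]]
force: [-0.0, -0.2, -0.9]
grip_width: 0.0412
```

apply_moves(
  moves=[1,0,0,2,0,1,0,0,4,0,1,0,0,6,0,1,0,0,7,0,1,0,0,8,0,1,0,0,8,0],
)

```text
time: 7.55
tcp_pos: [0.6107, 0.1003, 0.0322]
eef_rot: [[0.964, 0.265, 0.005], [0.265, -0.964, -0.003], [0.004, 0.004, -1.0]]
force: [-1.3, 1.3, 8.0]
grip_width: 0.0407
```

Contact with the floor shows as 8 N upward at about the expected height, so I'll open the fingers.

apply_moves(
  moves=[0,0,0,0,0,-0.3,0,0,0,0,-0.6,0,0,0,0,-1,0,0,0,0,-1,0,0,0,0,-1,0,0,0,0],
)

```text
time: 8.15
tcp_pos: [0.6105, 0.1003, 0.032]
eef_rot: [[0.964, 0.265, 0.004], [0.265, -0.964, -0.003], [0.003, 0.004, -1.0]]
force: [-0.6, -0.6, -0.3]
grip_width: 0.0853
```

apply_moves(
  moves=[-1,0,0,-15,0,-1,0,0,-40,0,-1,0,0,-70,0,-1,0,0,-100,0,-1,0,0,-125,0,-1,0,0,-130,0,-1,0,0,-130,0],
)

```text
time: 8.85
tcp_pos: [0.6108, 0.1007, 0.1637]
eef_rot: [[0.964, 0.265, 0.007], [0.265, -0.964, -0.003], [0.006, 0.005, -1.0]]
force: [-0.1, 0.1, -0.1]
grip_width: 0.086
```

```bash
python3 - <<'E'
from h import *
c=cam('wrist'); cv2.imwrite('pics/wrist4.png',c['image'])
P=cloud(c); hsv=cv2.cvtColor(c['image'],cv2.COLOR_BGR2HSV)
ys=np.radians(15.3);u=np.array([np.cos(ys),np.sin(ys)]);v=np.array([-u[1],u[0]])
rel=P[...,:2]-np.array([.609,.1003]); X=rel@u;Y=rel@v
m=(c['depth']>0)&(P[...,2]>.048)&(P[...,2]<.060)&(abs(X)<.07)&(abs(Y)<.08)
p=P[m]; r=cv2.minAreaRect(np.stack([X[m],Y[m]],1).astype(np.float32)*1000); print(m.sum(),r,np.percentile(p[:,2],[2,50,98]))
A=np.c_[X[m],Y[m],np.ones(m.sum())];print('tilt deg',np.degrees(np.linalg.lstsq(A,p[:,2],rcond=None)[0][:2]))
go([.44,.054,.165],15.3)
E
```

```text
9874 ((0.3623466491699219, 0.2089385986328125), (100.1866683959961, 42.84569549560547), 0.09460799396038055) [0.05230317 0.05402901 0.05550219]
tilt deg [-0.17271313 -0.04471441]
t 8.9 tcp [0.6097 0.1006 0.1618] yaw 15.37 w 0.08541577180419765 F [-0.2  0.1 -1. ]
shift mm [-176.     0.    -3.8] turn 0.0012
```

View pics/wrist4.png

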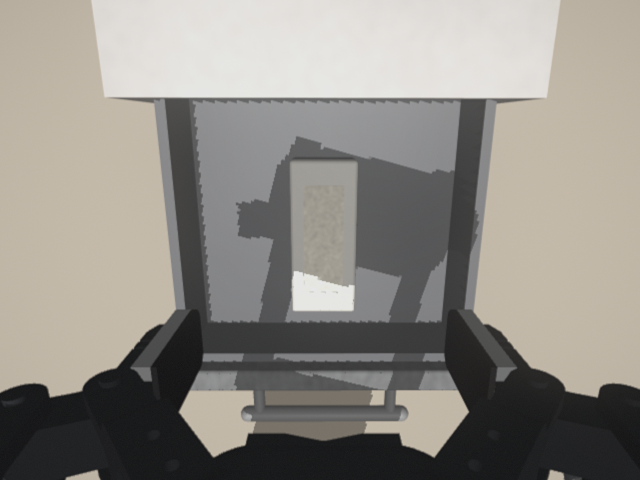

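The case lies flat and free on the drawer floor at wrist (323,234): 100 x 43 mm, top at 54 mm so the underside is at 22 mm, tilt under 0.2°, centred. The bar is near (325,413). Next I'll back off in front of the handle with the fingers shut.

apply_moves(
  moves=[-1,-15,0,0,0,0,-40,0,0,0,1,-70,0,0,0,1,-100,0,0,0,1,-130,0,0,0,1,-155,0,0,0,1,-172,0,0,0,1,-178,0,0,0,1,-178,0,0,0],
)

```text
time: 9.8
tcp_pos: [0.4372, 0.0534, 0.1598]
eef_rot: [[0.964, 0.265, 0.002], [0.265, -0.964, -0.003], [0.001, 0.003, -1.0]]
force: [0.7, -0.0, 1.1]
grip_width: 0.0001
```

```bash
python3 - <<'E'
from h import *
c=cam('wrist'); cv2.imwrite('pics/wrist5.png',c['image'])
P=cloud(c)
s=observe();L=(P-s['tcp_pos'])@np.array(s['eef_rot'])
m=(c['depth']>0)&(abs(P[...,2]-.056)<.006)&(L[...,0]>.0)&(L[...,0]<.08)&(abs(L[...,1])<.07)
print('handle in tool',m.sum(),np.percentile(L[m],[2,50,98],axis=0).round(4).tolist())
go([.438,.0535,.036],15.3)
E
```

```text
handle in tool 5041 [[0.0428, -0.0553, 0.1001], [0.05, 0.0009, 0.1023], [0.0782, 0.0551, 0.1059]]
t 9.85 tcp [0.4379 0.0535 0.1603] yaw 15.36 w 0.00027701403327675994 F [ 0.4  1.  -0.1]
shift mm [ -0.2  -0.4 124.3] turn 0.001
```

View pics/wrist5.png

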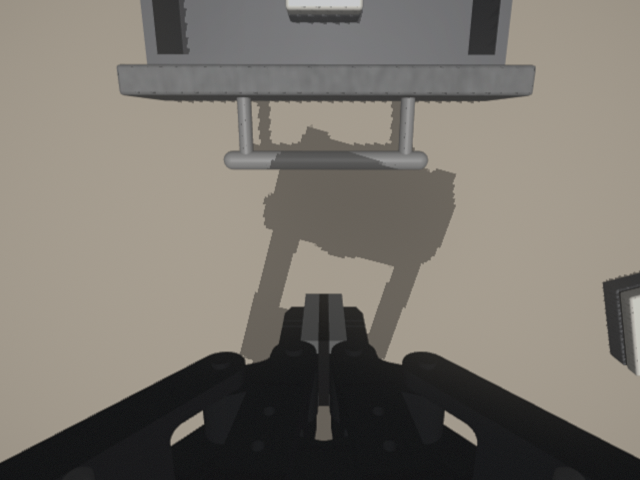

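The bar is at (325,160). Its near edge is 43 mm ahead of the tool centre and it is centred on the tool. I'll go down until the shut fingers straddle the bar's height.

apply_moves(
  moves=[1,0,0,25,0,1,0,0,55,0,1,0,0,85,0,1,0,0,108,0,1,0,0,120,0,1,0,0,124,0,1,0,0,124,0],
)

```text
time: 10.55
tcp_pos: [0.4387, 0.0533, 0.0363]
eef_rot: [[0.964, 0.265, 0.003], [0.265, -0.964, -0.003], [0.002, 0.003, -1.0]]
force: [0.4, -0.4, 0.3]
grip_width: 0.0001
```

apply_moves(
  moves=[1,8,0,0,0,1,16,0,0,0,1,22,0,0,0,1,27,0,0,0,1,32,0,0,0,1,37,0,0,0,1,43,0,0,0,1,49,0,0,0,1,55,0,0,0,1,61,0,0,0],
)

```text
time: 11.55
tcp_pos: [0.4979, 0.0695, 0.0363]
eef_rot: [[0.964, 0.265, 0.002], [0.265, -0.964, -0.003], [0.002, 0.003, -1.0]]
force: [-0.3, -1.0, -0.6]
grip_width: 0.0
```

Expected a few newtons of push, but the reading is near zero, so I'll look.

```bash
python3 - <<'E'
from h import *
d=cam('side'); cv2.imwrite('pics/side6.png',cv2.resize(d['image'][200:380,30:350],(800,450)))
c=cam('wrist'); cv2.imwrite('pics/wrist6.png',c['image'])
print(observe()['force'],observe()['tau'])
E
```

```text
[ 0.22453891  0.31660234 -1.15811231] [ 3.47875140e-02 -2.98623866e+01 -3.14665103e+01 -9.30063659e-03
 -8.53088277e-03  1.56200834e-02]
```

View pics/side6.png

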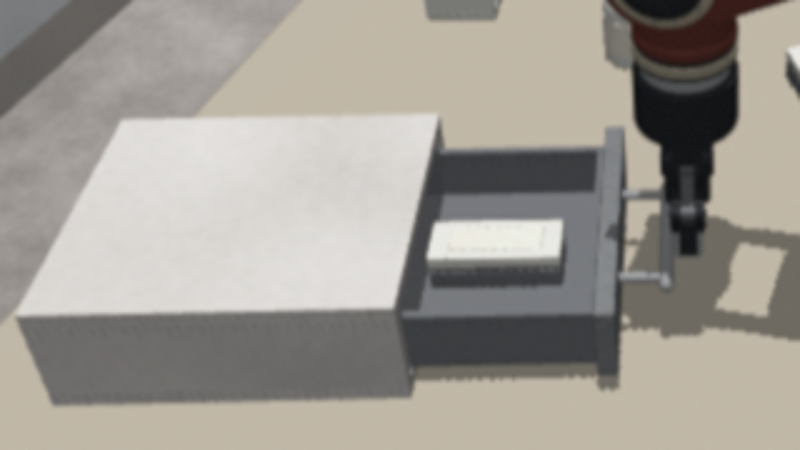

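View pics/wrist6.png

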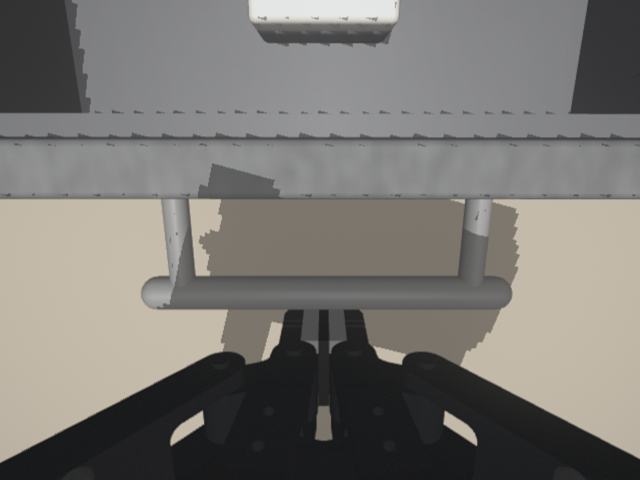

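The fingers sit behind the middle of the bar at wrist (323,300). The drawer has moved in by about 30 mm and the case has stayed put. I'll keep pushing.

apply_moves(
  moves=[1,3,0,0,0,1,8,0,0,0,1,15,0,0,0,1,23,0,0,0,1,31,0,0,0,1,39,0,0,0,1,47,0,0,0,1,55,0,0,0,1,63,0,0,0,1,70,0,0,0],
)

```text
time: 12.65
tcp_pos: [0.5668, 0.0884, 0.0369]
eef_rot: [[0.964, 0.265, 0.004], [0.265, -0.964, -0.002], [0.003, 0.003, -1.0]]
force: [-1.1, -0.4, -1.4]
grip_width: 0.0
```

apply_moves(
  moves=[1,6,0,0,0,1,12,0,0,0,1,18,0,0,0,1,24,0,0,0,1,30,0,0,0,1,36,0,0,0,1,41,0,0,0,1,45,0,0,0,1,48,0,0,0],
)

```text
time: 13.55
tcp_pos: [0.6136, 0.1012, 0.0372]
eef_rot: [[0.964, 0.265, 0.004], [0.265, -0.964, -0.002], [0.004, 0.003, -1.0]]
force: [-0.7, -0.7, -0.4]
grip_width: 0.0002
```

```bash
python3 - <<'E'
from h import *
d=cam('side'); cv2.imwrite('pics/side7.png',cv2.resize(d['image'][200:380,30:350],(800,450)))
s=observe();print(s['time'],s['tcp_pos'],s['force'])
ys=np.radians(15.3);u=np.array([np.cos(ys),np.sin(ys)]);v=np.array([-u[1],u[0]])
P=cloud(d); rel=P[...,:2]-np.array([.609,.1003]); X=rel@u;Y=rel@v
pn=(d['depth']>0)&(abs(P[...,2]-.077)<.003)&(X<.09)&(X>-.13)&(abs(Y)<.12)&(abs(Y)>.05)
print(pn.sum(),np.percentile(X[pn],[2,50,98]))
E
```

```text
13.6 [0.61406033 0.10133508 0.03737686] [0.79058186 0.64797566 0.58188831]
285 [0.05494018 0.06285366 0.08530245]
```

View pics/side7.png

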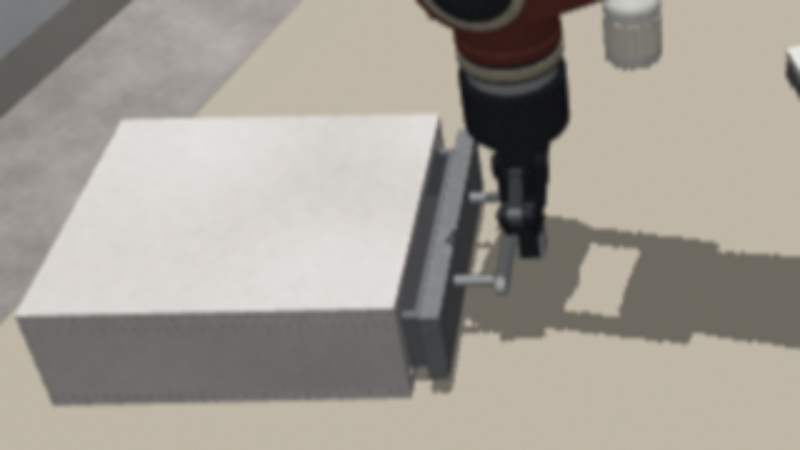

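About 15-20 mm is left. I'll go slowly towards the hard stop.

apply_moves(
  moves=[1,2,0,0,0,1,5,0,0,0,1,8,0,0,0,1,11,0,0,0,1,13,0,0,0,1,14,0,0,0],
)

```text
time: 14.2
tcp_pos: [0.627, 0.1049, 0.0374]
eef_rot: [[0.964, 0.265, 0.003], [0.265, -0.964, -0.003], [0.002, 0.003, -1.0]]
force: [-7.0, -3.4, 3.6]
grip_width: 0.0001
```

apply_moves(
  moves=[1,1,0,0,0,1,2,0,0,0,1,3,0,0,0,1,4,0,0,0],
)

```text
time: 14.6
tcp_pos: [0.6271, 0.1049, 0.0373]
eef_rot: [[0.964, 0.266, -0.008], [0.266, -0.964, -0.005], [-0.009, 0.003, -1.0]]
force: [-18.8, -6.0, 12.8]
grip_width: 0.0002
```

The TCP stopped advancing while the force climbed to about 20 N along the push axis, which is the hard stop. I'll back off and check.

apply_moves(
  moves=[1,-10,0,0,0,1,-25,0,0,0,1,-45,0,0,0,1,-65,0,0,0,1,-80,0,0,0,1,-80,0,0,0],
)

```text
time: 15.2
tcp_pos: [0.5488, 0.0835, 0.0379]
eef_rot: [[0.964, 0.265, -0.007], [0.265, -0.964, -0.005], [-0.009, 0.003, -1.0]]
force: [0.1, 0.2, 0.8]
grip_width: -0.0
```

```bash
python3 - <<'E'
from h import *
d=cam('side'); cv2.imwrite('pics/side8.png',cv2.resize(d['image'][200:380,30:350],(800,450)))
c=cam('wrist'); cv2.imwrite('pics/wrist8.png',c['image'])
s=observe();print(s['time'],s['tcp_pos'],s['force'])
ys=np.radians(15.3);u=np.array([np.cos(ys),np.sin(ys)]);v=np.array([-u[1],u[0]])
for k in (d,c):
    P=cloud(k); rel=P[...,:2]-np.array([.609,.1003]); X=rel@u;Y=rel@v;ok=k['depth']>0
    pn=ok&(abs(P[...,2]-.077)<.003)&(X<.084)&(X>-.0)&(abs(Y)<.10)
    r=ok&(abs(P[...,2]-.090)<.004)&(X>.05)&(X<.15)&(abs(Y)<.1)
    hd=ok&(abs(P[...,2]-.057)<.005)&(X<.06)&(X>-.0)&(abs(Y)<.05)
    for m in (pn,r,hd):
        if m.sum()>10: print(m.sum(),np.percentile(X[m],[2,50,98]).round(4))
E
```

```text
15.3 [0.55074596 0.08377726 0.03857682] [-0.3136135   0.3669366   0.20886629]
479 [0.0688 0.0755 0.0834]
2548 [0.084  0.1161 0.1487]
273 [0.0286 0.0356 0.059 ]
16965 [0.029  0.0337 0.0396]
```

View pics/side8.png

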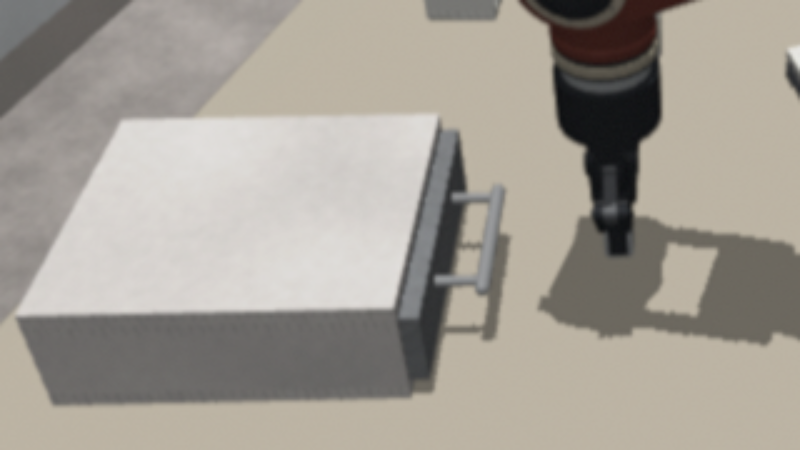

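View pics/wrist8.png

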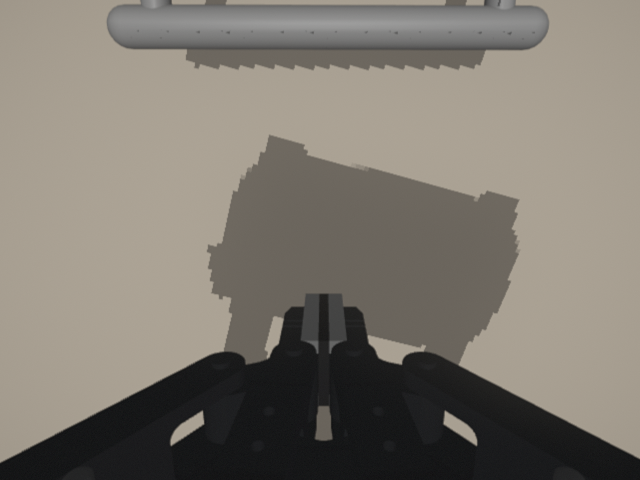

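The side view shows the front panel flush against the unit at (430,240). Its top edge spans up to x 0.083 and the roof starts at 0.084, so there is no gap, and the gripper is clear. Handing in.

```bash
python3 -c "
from workcell import order,observe
print(order.finish_job()); print(observe()['time'])"
```

```text
the job is handed in; nothing more can be done
None
the job is handed in; nothing more can be done
```

The long white slide case is in the drawer and the drawer is shut. I handed the job in at about 15.3 s of the 48 s allowed.

- **Case:** I gripped it across its width, carried it over the bottle and set it down until the wrist read 8 N of contact, then opened the fingers. The wrist camera then showed it lying flat: its top was at 54 mm, so the underside was on the 22 mm floor. Tilt was under 0.2°, and it sat within 1 mm of my estimate of the drawer spot.
- **Drawer:** I pushed the bar with shut fingers until the tool stopped moving and the force rose to about 20 N. Depth readings put the front panel against the roof edge with about 1 mm or less between them. The panel and bar had both moved about 164 mm, against an estimated opening of 166–167 mm. The gripper then backed about 80 mm clear with no force on it.

**Checks that disagreed or could not be made:**
- The handle put the drawer spot 2–4 mm further in than the front panel did, which is well within the room available.
- The wrist force read near zero during the slow push, although a few newtons of friction were expected. The camera confirmed the drawer was moving.
- I could not see the case once the drawer was shut. It had not shifted in the picture after the first 30 mm, and the rest of the push was slow.

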